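# Seat the rinse pot in its bench bracket

## Robot

A 6-joint arm with a two-finger parallel gripper is mounted at the origin on the work surface. World frame = base frame: x ahead of the robot, y to its left, z up, the work surface at z = 0. Lengths are in mm, angles in rad, forces in N, time in s.
With the tool pointing down it reaches from about 350 to 775 mm from the base axis. Payload 7.3 kg.
Tool frame: the origin (TCP) lies at the very end of the fingers, on their centre line; the grasp point (between the pads) lies 19 mm behind it; z points along the fingers, y is the line along which they close (so a half turn about z gives the same grasp; the last joint's range is limited). The gripper opens to 92 mm and grips with 3 to 60 N. Pads are 19 mm wide; open, the fingers measure 130 mm over their backs; the gripper's body (75 mm by 190 mm) begins 47 mm behind the grasp point.
Start: joints at [1.047, 0.342, 1.524, -0, 1.275, -0.146], TCP at [193.649, 488.004, 194.241] pointing down, gripper open.
Joint ranges: [-2.53, 2.53], [-0.77, 2.02], [0.04, 2.7], [-1, 4.14], [0.28, 2.66], [-3.11, 3.11]. Speed limits (rad/s): [2.57, 2.57, 3.14, 3.14, 3.14, 3.14].

## Interface

Orientations are given as [roll, pitch, yaw] about the fixed x, y, z axes, in that order (R = Rz(yaw) Ry(pitch) Rx(roll)).
In Python, from plant import bot gives the robot as it stands.
- The arm moves only by the tool send_rows, never from a script. Its argument "rows" is a list of rows, each an object of numbers: "x", "y", "z": the shift along the tool's x, y, z in units of 0.2 m (1.0 is 0.2 m); "ax", "ay", "az": the turn, a rotation vector about the tool's x, y, z in units of 60 degrees (1.0 is 60 degrees); "jaw": the opening, from -1 (shut) to 1 (fully open), so that 0 is half open. In form: [{"x": .., "y": .., "z": .., "ax": .., "ay": .., "az": .., "jaw": ..}, ...]. A call has exactly 10 rows; each row is the pose to reach, as a shift and turn from the pose commanded when the call began, along the tool's axes at that moment; what a row does not reach only later rows make up. A row lasts 1/8 s, in which the tool goes at most 62.5 mm and 10.7 degrees, less where a joint would pass 70% of its speed; a pose out of reach is approached as far as the arm can. A call with a number of a shift or a turn outside -1 to 1 is refused whole. A call with a gripper value outside its range is refused whole. The fingers move at their own pace and stop on an object; the grip force is fixed at half the most. Time passes only in rows, so rows that repeat a pose let the fingers close, or fill a call up. It gives the time, the measured TCP pose, the force, the opening and the grip force at its end, in the units of the state.
- bot.get_obs(): the state, without advancing time (a new reading comes with each control period).
- bot.capture(name): name is "side" or "top"; returns (picture, depth): 400x640x3 uint8, red, green, blue; 400x640 float32, mm along the optical axis (not along the pixel's ray), 0 where there is no reading.
- bot.camera_model(name): a dict with "vertical_fov" (degrees; the focal length in pixels is half the picture's height over the tangent of half this angle, whatever the lens; pixels are square), "cx", "cy" (the principal point, pixels), "k1" (the pictures are not rectified: a ray, as slopes to the right and down, at radius r is drawn at 1 + k1 r^2 times it, then the intrinsics apply), "R" (3x3) and "t" (3): a world point X has camera coordinates R X + t. Camera axes: x right, y down, z forward; pixel columns grow to the right and rows downward; lengths in mm; the calibration is good to about 2 mm. A picture is of the moment at which its call begins. camera_model takes no time and is no camera call.
- bot.close_job(): hands the job in; it is judged then, once.
The state is a dict: "time": time; "joint_positions": joint angles; "dq": joint speeds; "tau": joint torques, N m; "tool_pos": TCP position; "tcp_rot": TCP orientation; "contact_force": force on the tool from outside, world axes, zero at the start; "moment": the same for the moment, N m; "grip_width": finger opening in mm; "finger_force": force on a finger pad.
Only numpy, scipy, OpenCV 4.12 (cv2) and the standard library are available. Lean on these libraries where they do the work, as an engineer would, in place of code of your own. Each camera call takes 0.05 s, during which the arm holds its last target. There are 200 camera calls.

## Task

Put the steel rinse pot, the one that tapers down to a narrow foot, into the conical ring of the bench bracket so that it centres itself there, then press pot and ring down together until the pot's foot stands on the sprung rest below, and let go with the pot upright and snug in the ring. Press gently: stop as soon as you feel the foot meet the rest, never bearing down on it with more than about 20 N, and leave everything else on the table where it is.

Things in the scene. Friction and masses are not known exactly. Their poses are not given: they have to be found in the camera images.
- pot_center (a point): Centre, half-way up, of the loose steel rinse pot (0.18 to 0.36 kg), 130 mm tall, z up its axis. From the bottom: a solid foot 36 mm in diameter and 34 mm high, a cone widening from 36 to 60 mm diameter from 34 to 56 mm up, then a straight body 60 mm in diameter to the rim; hollow above 60 mm, wall 3.5 mm. Grip the straight body from above, 100 to 115 mm above its bottom.
- ring_mouth (a point): Centre of the upper edge of the bracket's dark steel ring, z up its axis. Ring 74 mm in outer diameter, 18.5 mm high, stiff sideways; its bore is a cone matching the pot's, 62 mm in diameter at the top, 42 mm at the bottom. With the pot nested, the pot's centre is about 7 mm above this point and its bottom 58 mm below it.
- ring (a joint): How far the ring has slid down its post (m); 0: its upper edge 120 mm above the table. It starts between 0 and 0.012, can go to 0.062, and stays where it is left: it slides only under a downward load of about 7 N, of which the weights of ring (1.5 N) and pot are part.
- bracket: The fixed bracket; origin on the table under the ring's axis, turned by up to 0.8 rad. Its post stands 85 mm from the ring's axis along the bracket's +y and is 128 mm tall; an arm joins ring and post, at the ring's height.
- rest: The rest under the ring, on its axis; origin on the table at the centre of its base (a 52 mm disc). On it stands a brass cap 34 mm in diameter whose top was screwed to some height between 8 and 32 mm above the table: this height is not measured and must be found by feel. The cap is sprung: it gives 1 mm per 12 N, solid after 6 mm; 20 N is as much as it should get.
- tumbler_center (a point): Bystander: centre, half-way up, of a loose steel tumbler as tall and as wide as the pot (130 mm, 60 mm) but straight-sided down to the table.
- tin_center (a point): Bystander: centre of a loose closed tin, 70 mm in diameter, 100 mm tall.
- mug_center (a point): Bystander: centre of a loose mug, 80 mm in diameter, 95 mm tall.
- glue_center (a point): Bystander: centre of a loose white bottle, 52 mm in diameter, 140 mm tall.
- tape_center (a point): Bystander: centre of a loose paper tape roll, 90 mm in diameter, 24 mm tall.
- brush_grip (a point): Bystander: the handle of a loose flat brush lying on the table, about 200 mm long.
Not all that is in view belongs to the job. Leave any red look-alike of the bracket alone.

How it is judged (in metres and radians):
On the way, in this order (a step that is already met when the one before it is completed fails the run):
1. the pot is nested in the ring, upright and centred, its foot still clear of the rest (horizontal distance between pot_center and ring_mouth below 0.004 m and z of pot_center in the frame of ring_mouth between 0.003 and 0.011 m and angle between pot_center's own z axis and vertical below 0.07 rad and contact force between pot and rest below 0.1 N and height (world z) of pot_center above 0.09 m), for 0.2 s.
2. nested in the ring, the pot has been pressed down onto the rest (horizontal distance between pot_center and ring_mouth below 0.004 m and z of pot_center in the frame of ring_mouth between 0.003 and 0.011 m and angle between pot_center's own z axis and vertical below 0.07 rad and contact force between pot and rest above 1 N), for 0.2 s.
At the end, for the whole second after the job is handed in: The pot stands on the sprung rest, nested in the ring: axis within 4 mm of the ring's, its centre 3 to 11 mm above the ring's upper edge, within 4 degrees of upright, released and at rest (horizontal distance between pot_center and ring_mouth below 0.004 m and z of pot_center in the frame of ring_mouth between 0.003 and 0.011 m and angle between pot_center's own z axis and vertical below 0.07 rad and contact force between pot and rest above 0.3 N and contact force between the fingers and pot below 0.1 N and linear speed of pot below 0.01 m/s); the robot touches nothing.
It fails at once if the pot bears on the rest with more than 22 N (contact force between pot and rest above 22 N).
It fails at once if a bystander is pushed more than 25 mm away (distance of any of tumbler_center, tin_center, mug_center, glue_center, tape_center, brush_grip from where it was at the start of the episode above 0.025 m).
It also fails if it takes over 54 s, if anything falls off the work surface, if the arm or the gripper's body presses on something with over 40 N, if the wrist force passes 120 N, or if a joint passes its speed limit or range.

## Working session

There is one attempt and no reset: what is moved stays moved. The work goes in short steps, Python scripts to look and compute and a tool call to move; the robot and the scene stay as the last step left them, time stands still between calls to the robot, and variables do not carry over. Pictures are saved under pics/ and viewed, at most 10 in all, crops included, and the job is handed in when it is done.

Besides the shell and the picture viewer there is one more tool, called after "Call:" by a JSON object that holds its "op" and its "data", one argument or row to a line. send_rows: Moves the arm, as the interface text tells. Its arguments: {"type":"object","properties":{"rows":{"type":"array","items":{"type":"object","properties":{"x":{"type":"number","minimum":-1,"maximum":1},"y":{"type":"number","minimum":-1,"maximum":1},"z":{"type":"number","minimum":-1,"maximum":1},"ax":{"type":"number","minimum":-1,"maximum":1},"ay":{"type":"number","minimum":-1,"maximum":1},"az":{"type":"number","minimum":-1,"maximum":1},"jaw":{"type":"number"}}}}},"required":["rows"]}

```bash
mkdir -p pics; cat > h.py <<'E'
import numpy as np, cv2
from plant import bot
def cloud(name,d):
    m=bot.camera_model(name); h,w=d.shape
    f=h/2/np.tan(np.radians(m["vertical_fov"])/2)
    v,u=np.mgrid[:h,:w].astype(float)
    K=np.array([[f,0,m["cx"]],[0,f,m["cy"]],[0,0,1]])
    p=cv2.undistortPoints(np.stack([u.ravel(),v.ravel()],1)[:,None],K,np.array([m["k1"],0,0,0.]))[:,0]
    X=np.c_[p,np.ones(len(p))]*d.ravel()[:,None]
    return ((X-np.array(m["t"]))@np.array(m["R"])).reshape(h,w,3)
def snap(tag):
    o={}
    for n in("side","top"):
        p,d=bot.capture(n); cv2.imwrite(f"pics/{tag}_{n}.png",p[:,:,::-1]); np.savez(f"pics/{tag}_{n}.npz",p=p,d=d,X=cloud(n,d))
    return o
E
python3 - <<'E'
from h import *
snap("a")
for n in("side","top"):
    m=bot.camera_model(n); print(n,-np.array(m["R"]).T@m["t"],m["vertical_fov"],m["k1"])
print(bot.get_obs())
E
```

```text
side [ 300.06407361  645.26934238 1035.87393042] 52.09995394084537 0.009289845584706066
top [ 391.68100678 -151.20764304 1734.64962082] 43.133334457499465 0.02332702866688091
{'time': 0.1, 'joint_positions': array([ 1.04699003e+00,  3.42655796e-01,  1.52491340e+00,  1.70274778e-05,
        1.27537656e+00, -1.45975752e-01]), 'dq': array([ 1.05131230e-03,  4.12985787e-05, -1.30798024e-03,  5.94455946e-04,
       -2.41320474e-03,  6.02280629e-04]), 'tau': array([ 1.07521526e-03, -4.32006168e+01, -2.44695586e+01,  7.18004582e-02,
        5.25664003e-02, -5.90633795e-05]), 'tool_pos': array([193.43751362, 487.63961251, 193.61587895]), 'tcp_rot': array([-3.14025631e+00, -2.12929239e-04,  2.76375700e+00]), 'contact_force': array([ 0.27555388, -0.16732033, -0.03396474]), 'moment': array([ 0.0575027,  0.0129054, -0.011767 ]), 'finger_force': 0.0, 'grip_width': 91.83034756871493}
```

View pics/a_side.png

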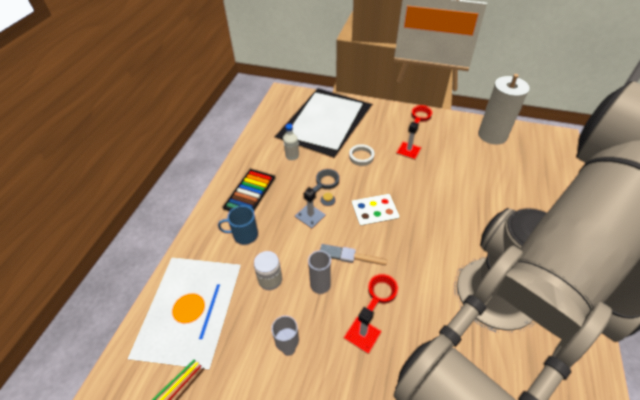

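View pics/a_top.png

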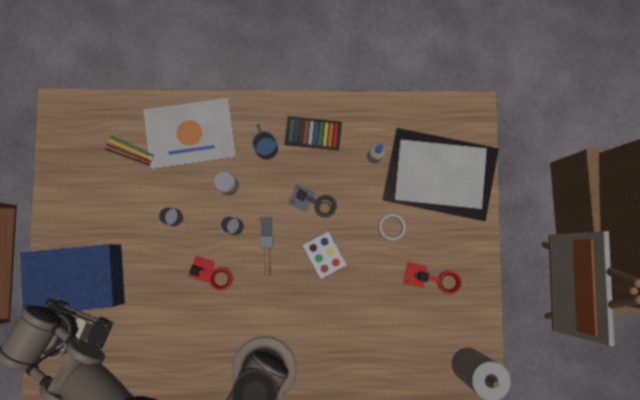

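The side view shows two open steel vessels. One at side (286,335) / top (171,216) seems to narrow toward the table. The other at side (319,272) / top (232,226) looks straight-sided, so it should be the tumbler. The dark bracket's ring is at side (327,180) / top (325,206), and the two red ones are look-alikes. I'll confirm with one crop and measure the positions.

```bash
python3 - <<'E'
from h import *
s=np.load("pics/a_side.npz"); t=np.load("pics/a_top.npz")
c=s["p"][160:360,220:400,::-1]; cv2.imwrite("pics/crop1.png",cv2.resize(c,(540,600),interpolation=cv2.INTER_CUBIC))
def circ(n,X,u,v,r,zl,zh):
    w=X[v-r:v+r+1,u-r:u+r+1].reshape(-1,3); w=w[(w[:,2]>zl)&(w[:,2]<zh)]
    if len(w)<5: print(n,len(w));return
    c,rad=cv2.minEnclosingCircle(w[:,:2].astype(np.float32)); print(n,len(w),np.round(c,1),round(rad,1),np.round(np.percentile(w[:,2],[5,50,95]),1),np.round((w.min(0)+w.max(0))/2,1))
for n,a,b in (("pot",(171,216),(286,325)),("tumb",(232,226),(319,258))):
    circ(n+" top",t["X"],*a,16,115,140); circ(n+" side",s["X"],*b,22,115,140)
circ("ring top",t["X"],325,206,13,95,125); circ("ring side",s["X"],327,180,14,95,125)
circ("post top",t["X"],301,196,12,100,140)
circ("cap top",t["X"],325,206,8,5,45); circ("cap side",s["X"],327,198,10,5,45)
print("table",np.round(t["X"][300,150],1),np.round(s["X"][230,300],1))
for n,u,v in(("tin",225,183),("glue",377,153)): circ(n,t["X"],u,v,14,60,160)
E
```

```text
pot top 87 [500.7 300.7] 31.1 [117.5 127.  134. ] [501.3 301.6 127.4]
pot side 204 [502.6 301.4] 30.4 [116.4 126.3 131.4] [502.6 301.2 124.7]
tumb top 88 [475.6 106.5] 30.4 [117.1 128.6 135.7] [474.  106.3 126.1]
tumb side 201 [476.4 107.1] 31.1 [116.2 125.9 131.2] [475.3 106.8 123.9]
ring top 284 [ 541.2 -193.4] 42.3 [ 98.  110.3 118.3] [ 537.3 -196.3  109.9]
ring side 363 [ 544.2 -177.9] 60.4 [ 96.7 107.9 113.8] [ 537.7 -179.   106.2]
post top 138 [ 565.9 -134.8] 32.2 [104.9 114.6 129.8] [ 569.  -131.6  118.2]
cap top 86 [ 534.4 -205.9] 28.5 [ 7.9 21.5 29. ] [ 539.8 -205.8   19.8]
cap side 87 [ 538.1 -186.1] 29.3 [ 5.3 20.1 24.6] [ 536.9 -187.9   15.3]
table [225.4 388.1  -2.5] [590. -61.  -2.]
tin 385 [616.3 129.9] 35.4 [ 72.6  98.7 106.2] [616.  129.7  85.2]
glue 229 [ 721.6 -369.1] 27.4 [ 69.2  97.5 144.8] [ 722.1 -369.3  106. ]
```

View pics/crop1.png

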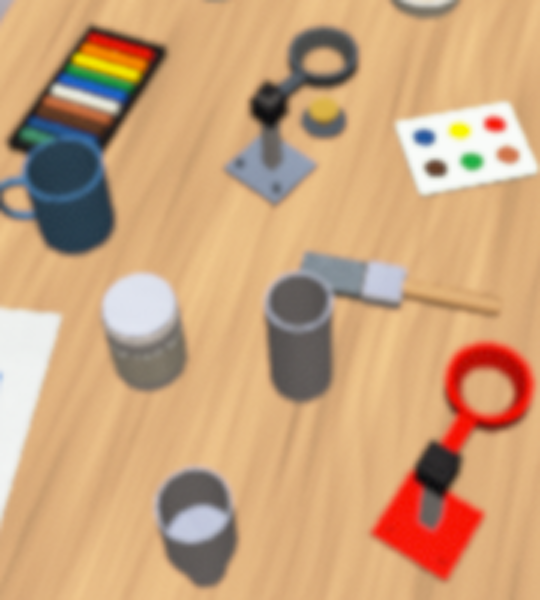

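The crop confirms it. The vessel at crop (197,530), side (286,335), narrows to a foot, so it is the pot. The one at crop (300,335) is straight down to the table, so it is the tumbler. Next I'll fit the ring, post and rest more precisely.

```bash
cat >> h.py <<'E'
from scipy.optimize import minimize
def ringfit(P,c0,dirn,ri=30,ro=37.5):
    "centre of an annulus seen as xy points, post side left out"
    d=P[:,:2]-c0; a=np.arctan2(d[:,1],d[:,0])
    k=(np.hypot(*d.T)<46)&(np.abs(np.angle(np.exp(1j*(a-dirn))))>.6); Q=P[k]
    f=lambda c:np.mean(np.minimum(np.abs(np.hypot(*(Q[:,:2]-c).T)-(ri+ro)/2),9)**2)
    r=minimize(f,c0,method="Nelder-Mead"); return r.x,r.fun**.5,Q
E
python3 - <<'E'
from h import *
for n,(u,v) in(("top",(325,206)),("side",(327,180))):
    s=np.load(f"pics/a_{n}.npz"); X=s["X"][v-45:v+45,u-50:u+45].reshape(-1,3)
    P=X[(X[:,2]>98)&(X[:,2]<124)]; c=np.array([537.,-197])
    for _ in range(3): c,e,Q=ringfit(P,c,1.13)
    print(n,"ring",c.round(1),e.round(1),len(Q),"z",np.percentile(Q[:,2],[10,50,75,90,97]).round(1))
    H=X[(X[:,2]>121)&(X[:,2]<140)]; print(" post",np.median(H,0).round(1),len(H),(H.min(0)+H.max(0))/2)
    d=np.hypot(*(X[:,:2]-c).T); B=X[(d<32)&(X[:,2]>4)&(X[:,2]<45)]; print(" rest",np.median(B,0).round(1),np.percentile(B[:,2],[50,80,95]).round(1),len(B))
    u,v=(171,216) if n=="top" else (286,325)
    X=s["X"][v-25:v+25,u-25:u+25].reshape(-1,3);P=X[(X[:,2]>119)&(X[:,2]<140)]; c=np.array([502.,301])
    for _ in range(3): c,e,Q=ringfit(P,c,50,26.5,30) if 0 else (lambda r:r)(ringfit(P,c,1.1,26.5,30))
    print(" pot",c.round(1),e.round(1),len(Q),Q[:,2].max())
E
```

```text
top ring [ 537.8 -195.9] 4.6 208 z [102.7 110.9 114.  116.6 119.7]
 post [ 571.  -122.1  126.8] 40 [ 545.67532064 -173.39213062  128.37928668]
 rest [ 540.2 -198.9   21.5] [21.5 25.4 29. ] 86
 pot [501.5 301. ] 1.3 59 139.0917138972318
side ring [ 537.2 -194.9] 4.0 230 z [100.1 108.6 111.1 112.9 114.4]
 post [ 573.3 -121.5  126.4] 33 [ 573.18588801 -122.52424559  126.38500675]
 rest [ 538.4 -196.4   19.3] [19.3 21.7 24.4] 100
 pot [502.  301.4] 1.0 139 134.46291899401032
```

Call:
{"op": "send_rows", "data": {
  "rows": [
    {"az": 0.17},
    {"az": 0.34},
    {"az": 0.5},
    {"az": 0.67},
    {"az": 0.84},
    {"az": 1.0},
    {"az": 1.0},
    {"az": 1.0},
    {"az": 1.0},
    {"az": 1.0}
  ]
}}

```text
schema error: expected keys x, y, z, ax, ay, az, jaw
```

Call:
{"op": "send_rows", "data": {
  "rows": [
    {"x": -0.15, "y": 0, "z": 0, "ax": 0, "ay": 0, "az": 0.15, "jaw": 1},
    {"x": -0.3, "y": 0, "z": 0, "ax": 0, "ay": 0, "az": 0.3, "jaw": 1},
    {"x": -0.45, "y": 0, "z": 0, "ax": 0, "ay": 0, "az": 0.45, "jaw": 1},
    {"x": -0.6, "y": 0, "z": 0, "ax": 0, "ay": 0, "az": 0.6, "jaw": 1},
    {"x": -0.75, "y": 0, "z": 0, "ax": 0, "ay": 0, "az": 0.75, "jaw": 1},
    {"x": -0.9, "y": 0, "z": 0, "ax": 0, "ay": 0, "az": 0.9, "jaw": 1},
    {"x": -0.95, "y": 0, "z": 0, "ax": 0, "ay": 0, "az": 1.0, "jaw": 1},
    {"x": -0.95, "y": 0, "z": 0, "ax": 0, "ay": 0, "az": 1.0, "jaw": 1},
    {"x": -0.95, "y": 0, "z": 0, "ax": 0, "ay": 0, "az": 1.0, "jaw": 1},
    {"x": -0.95, "y": 0, "z": 0, "ax": 0, "ay": 0, "az": 1.0, "jaw": 1}
  ]
}}

```text
time: 1.35
tool_pos: [369.6, 418.2, 194.2]
tcp_rot: [-3.141, -0.0, 1.719]
contact_force: [0.1, -0.8, 0.1]
grip_width: 91.9
finger_force: 0.0
```

```bash
cat >> h.py <<'E'
from scipy.spatial.transform import Rotation as Ro
def rel(x,y,z,yaw):
    o=bot.get_obs(); R=Ro.from_euler("xyz",o["tcp_rot"]); T=Ro.from_euler("xyz",[np.pi,0,yaw])
    print("t",round(o["time"],2),"pos",o["tool_pos"].round(1),"rpy",o["tcp_rot"].round(4),"F",o["contact_force"].round(1),"w",round(o["grip_width"],1),round(o["finger_force"],1))
    print("shift",(R.inv().apply(np.array([x,y,z])-o["tool_pos"])/200).round(4),"turn",((R.inv()*T).as_rotvec(True)/60).round(4))
E
python3 -c "
from h import *
rel(501.8,301.2,194,1.133)"
```

```text
t 1.35 pos [369.6 418.2 194.2] rpy [-3.1414 -0.      1.7186] F [ 0.1 -0.8  0.1] w 91.9 0.0
shift [-0.6759  0.5676  0.001 ] turn [-2.000e-04  0.000e+00  5.592e-01]
```

Call:
{"op": "send_rows", "data": {
  "rows": [
    {"x": -0.15, "y": 0.13, "z": 0, "ax": 0, "ay": 0, "az": 0.13, "jaw": 1},
    {"x": -0.3, "y": 0.25, "z": 0, "ax": 0, "ay": 0, "az": 0.25, "jaw": 1},
    {"x": -0.45, "y": 0.38, "z": 0, "ax": 0, "ay": 0, "az": 0.38, "jaw": 1},
    {"x": -0.6, "y": 0.5, "z": 0, "ax": 0, "ay": 0, "az": 0.5, "jaw": 1},
    {"x": -0.676, "y": 0.568, "z": 0, "ax": 0, "ay": 0, "az": 0.559, "jaw": 1},
    {"x": -0.676, "y": 0.568, "z": 0, "ax": 0, "ay": 0, "az": 0.559, "jaw": 1},
    {"x": -0.676, "y": 0.568, "z": 0, "ax": 0, "ay": 0, "az": 0.559, "jaw": 1},
    {"x": -0.676, "y": 0.568, "z": 0.1, "ax": 0, "ay": 0, "az": 0.559, "jaw": 1},
    {"x": -0.676, "y": 0.568, "z": 0.2, "ax": 0, "ay": 0, "az": 0.559, "jaw": 1},
    {"x": -0.676, "y": 0.568, "z": 0.2, "ax": 0, "ay": 0, "az": 0.559, "jaw": 1}
  ]
}}

```text
time: 2.6
tool_pos: [500.4, 301.3, 153.0]
tcp_rot: [-3.139, 0.002, 1.134]
contact_force: [-0.9, -0.5, -0.0]
grip_width: 91.4
finger_force: 0.0
```

```bash
python3 -c "
from h import *
rel(501.8,301.2,88,1.133)"
```

```text
t 2.6 pos [500.4 301.3 153. ] rpy [-3.1391e+00  2.3000e-03  1.1339e+00] F [-0.9 -0.5 -0. ] w 91.4 0.0
shift [0.0032 0.0076 0.3251] turn [-0.0023  0.0022  0.0008]
```

Call:
{"op": "send_rows", "data": {
  "rows": [
    {"x": 0, "y": 0, "z": 0.1, "ax": 0, "ay": 0, "az": 0, "jaw": 1},
    {"x": 0, "y": 0, "z": 0.2, "ax": 0, "ay": 0, "az": 0, "jaw": 1},
    {"x": 0, "y": 0, "z": 0.28, "ax": 0, "ay": 0, "az": 0, "jaw": 1},
    {"x": 0, "y": 0, "z": 0.325, "ax": 0, "ay": 0, "az": 0, "jaw": 1},
    {"x": 0, "y": 0, "z": 0.325, "ax": 0, "ay": 0, "az": 0, "jaw": 1},
    {"x": 0, "y": 0, "z": 0.325, "ax": 0, "ay": 0, "az": 0, "jaw": 0.5},
    {"x": 0, "y": 0, "z": 0.325, "ax": 0, "ay": 0, "az": 0, "jaw": 0},
    {"x": 0, "y": 0, "z": 0.325, "ax": 0, "ay": 0, "az": 0, "jaw": -0.2},
    {"x": 0, "y": 0, "z": 0.325, "ax": 0, "ay": 0, "az": 0, "jaw": -0.2},
    {"x": 0, "y": 0, "z": 0.325, "ax": 0, "ay": 0, "az": 0, "jaw": -0.2}
  ]
}}

```text
time: 3.85
tool_pos: [502.6, 300.7, 89.5]
tcp_rot: [3.141, -0.001, 1.131]
contact_force: [1.1, 0.7, 1.5]
grip_width: 59.0
finger_force: 30.0
```

```bash
python3 -c "
from h import *
rel(501.8,301.2,260,1.133)"
```

```text
t 3.85 pos [502.6 300.7  89.5] rpy [ 3.1411e+00 -6.0000e-04  1.1311e+00] F [1.1 0.7 1.5] w 59.0 30.0
shift [ 0.0012 -0.0041 -0.8524] turn [ 0.0005 -0.0005 -0.0018]
```

Call:
{"op": "send_rows", "data": {
  "rows": [
    {"x": 0, "y": 0, "z": -0.1, "ax": 0, "ay": 0, "az": 0, "jaw": -0.2},
    {"x": 0, "y": 0, "z": -0.2, "ax": 0, "ay": 0, "az": 0, "jaw": -0.2},
    {"x": 0, "y": 0, "z": -0.35, "ax": 0, "ay": 0, "az": 0, "jaw": -0.2},
    {"x": 0, "y": 0, "z": -0.5, "ax": 0, "ay": 0, "az": 0, "jaw": -0.2},
    {"x": 0, "y": 0, "z": -0.65, "ax": 0, "ay": 0, "az": 0, "jaw": -0.2},
    {"x": 0, "y": 0, "z": -0.78, "ax": 0, "ay": 0, "az": 0, "jaw": -0.2},
    {"x": 0, "y": 0, "z": -0.86, "ax": 0, "ay": 0, "az": 0, "jaw": -0.2},
    {"x": 0, "y": 0, "z": -0.86, "ax": 0, "ay": 0, "az": 0, "jaw": -0.2},
    {"x": 0, "y": 0, "z": -0.86, "ax": 0, "ay": 0, "az": 0, "jaw": -0.2},
    {"x": 0, "y": 0, "z": -0.86, "ax": 0, "ay": 0, "az": 0, "jaw": -0.2}
  ]
}}

```text
time: 5.1
tool_pos: [501.8, 300.4, 260.0]
tcp_rot: [-3.14, 0.002, 1.131]
contact_force: [0.0, 0.0, -3.6]
grip_width: 59.1
finger_force: 30.0
```

```bash
python3 -c "
from h import *
rel(537.5,-195.5,260,1.133)"
```

```text
t 5.1 pos [501.8 300.4 260. ] rpy [-3.1400e+00  1.6000e-03  1.1312e+00] F [ 0.   0.  -3.6] w 59.1 30.0
shift [-2.1680e+00  1.2168e+00  1.6000e-03] turn [-0.0015  0.0016 -0.0017]
```

Call:
{"op": "send_rows", "data": {
  "rows": [
    {"x": -0.09, "y": 0.05, "z": 0, "ax": 0, "ay": 0, "az": 0, "jaw": -0.2},
    {"x": -0.2, "y": 0.11, "z": 0, "ax": 0, "ay": 0, "az": 0, "jaw": -0.2},
    {"x": -0.3, "y": 0.17, "z": 0, "ax": 0, "ay": 0, "az": 0, "jaw": -0.2},
    {"x": -0.4, "y": 0.225, "z": 0, "ax": 0, "ay": 0, "az": 0, "jaw": -0.2},
    {"x": -0.5, "y": 0.28, "z": 0, "ax": 0, "ay": 0, "az": 0, "jaw": -0.2},
    {"x": -0.6, "y": 0.335, "z": 0, "ax": 0, "ay": 0, "az": 0, "jaw": -0.2},
    {"x": -0.7, "y": 0.39, "z": 0, "ax": 0, "ay": 0, "az": 0, "jaw": -0.2},
    {"x": -0.8, "y": 0.445, "z": 0, "ax": 0, "ay": 0, "az": 0, "jaw": -0.2},
    {"x": -0.9, "y": 0.5, "z": 0, "ax": 0, "ay": 0, "az": 0, "jaw": -0.2},
    {"x": -1.0, "y": 0.56, "z": 0, "ax": 0, "ay": 0, "az": 0, "jaw": -0.2}
  ]
}}

```text
time: 6.35
tool_pos: [518.0, 70.2, 261.0]
tcp_rot: [-3.141, 0.001, 1.131]
contact_force: [0.0, 0.8, -3.0]
grip_width: 59.1
finger_force: 30.0
```

Call:
{"op": "send_rows", "data": {
  "rows": [
    {"x": -0.1, "y": 0.055, "z": 0, "ax": 0, "ay": 0, "az": 0, "jaw": -0.2},
    {"x": -0.2, "y": 0.11, "z": 0, "ax": 0, "ay": 0, "az": 0, "jaw": -0.2},
    {"x": -0.3, "y": 0.17, "z": 0, "ax": 0, "ay": 0, "az": 0, "jaw": -0.2},
    {"x": -0.4, "y": 0.225, "z": 0, "ax": 0, "ay": 0, "az": 0, "jaw": -0.2},
    {"x": -0.5, "y": 0.28, "z": 0, "ax": 0, "ay": 0, "az": 0, "jaw": -0.2},
    {"x": -0.6, "y": 0.335, "z": 0, "ax": 0, "ay": 0, "az": 0, "jaw": -0.2},
    {"x": -0.7, "y": 0.39, "z": 0, "ax": 0, "ay": 0, "az": 0, "jaw": -0.2},
    {"x": -0.8, "y": 0.445, "z": 0, "ax": 0, "ay": 0, "az": 0, "jaw": -0.2},
    {"x": -0.88, "y": 0.49, "z": 0, "ax": 0, "ay": 0, "az": 0, "jaw": -0.2},
    {"x": -0.92, "y": 0.51, "z": 0, "ax": 0, "ay": 0, "az": 0, "jaw": -0.2}
  ]
}}

```text
time: 7.6
tool_pos: [532.1, -139.2, 261.0]
tcp_rot: [-3.141, 0.0, 1.13]
contact_force: [-0.7, 0.4, -2.4]
grip_width: 58.6
finger_force: 30.0
```

```bash
python3 -c "
from h import *
rel(537.5,-195.5,230,1.133)"
```

```text
t 7.6 pos [ 532.1 -139.2  261. ] rpy [-3.1412e+00  1.0000e-04  1.1300e+00] F [-0.7  0.4 -2.4] w 58.6 30.0
shift [-0.2431  0.1444  0.155 ] turn [-0.0004  0.0001 -0.0029]
```

Call:
{"op": "send_rows", "data": {
  "rows": [
    {"x": -0.08, "y": 0.05, "z": 0.05, "ax": 0, "ay": 0, "az": -0.003, "jaw": -0.2},
    {"x": -0.16, "y": 0.1, "z": 0.1, "ax": 0, "ay": 0, "az": -0.003, "jaw": -0.2},
    {"x": -0.22, "y": 0.13, "z": 0.14, "ax": 0, "ay": 0, "az": -0.003, "jaw": -0.2},
    {"x": -0.243, "y": 0.144, "z": 0.155, "ax": 0, "ay": 0, "az": -0.003, "jaw": -0.2},
    {"x": -0.243, "y": 0.144, "z": 0.155, "ax": 0, "ay": 0, "az": -0.003, "jaw": -0.2},
    {"x": -0.243, "y": 0.144, "z": 0.155, "ax": 0, "ay": 0, "az": -0.003, "jaw": -0.2},
    {"x": -0.243, "y": 0.144, "z": 0.155, "ax": 0, "ay": 0, "az": -0.003, "jaw": -0.2},
    {"x": -0.243, "y": 0.144, "z": 0.155, "ax": 0, "ay": 0, "az": -0.003, "jaw": -0.2},
    {"x": -0.243, "y": 0.144, "z": 0.155, "ax": 0, "ay": 0, "az": -0.003, "jaw": -0.2},
    {"x": -0.243, "y": 0.144, "z": 0.155, "ax": 0, "ay": 0, "az": -0.003, "jaw": -0.2}
  ]
}}

```text
time: 8.85
tool_pos: [537.9, -194.1, 230.2]
tcp_rot: [3.142, -0.0, 1.134]
contact_force: [0.3, -0.5, -2.1]
grip_width: 59.2
finger_force: 30.0
```

```bash
python3 -c "
from h import *
for i in range(3): rel(537.5,-195.5,180,1.133)
snap('b')
a=cv2.imread('pics/b_side.png')[100:250,250:400]; b=cv2.imread('pics/b_top.png')[131:281,250:400]
cv2.imwrite('pics/crop2.png',cv2.resize(np.hstack([a,b]),(800,400),interpolation=cv2.INTER_CUBIC))"
```

```text
t 8.85 pos [ 537.9 -194.1  230.2] rpy [ 3.1415e+00 -1.0000e-04  1.1344e+00] F [ 0.3 -0.5 -2.1] w 59.2 30.0
shift [-0.0073  0.0011  0.2512] turn [ 0.0001 -0.0001  0.0014]
t 8.85 pos [ 537.9 -194.1  230.2] rpy [ 3.1415e+00 -1.0000e-04  1.1344e+00] F [ 0.3 -0.5 -2.1] w 59.2 30.0
shift [-0.0073  0.0011  0.2512] turn [ 0.0001 -0.0001  0.0014]
t 8.85 pos [ 537.9 -194.1  230.2] rpy [ 3.1415e+00 -1.0000e-04  1.1344e+00] F [ 0.3 -0.5 -2.1] w 59.2 30.0
shift [-0.0073  0.0011  0.2512] turn [ 0.0001 -0.0001  0.0014]
```

View pics/crop2.png

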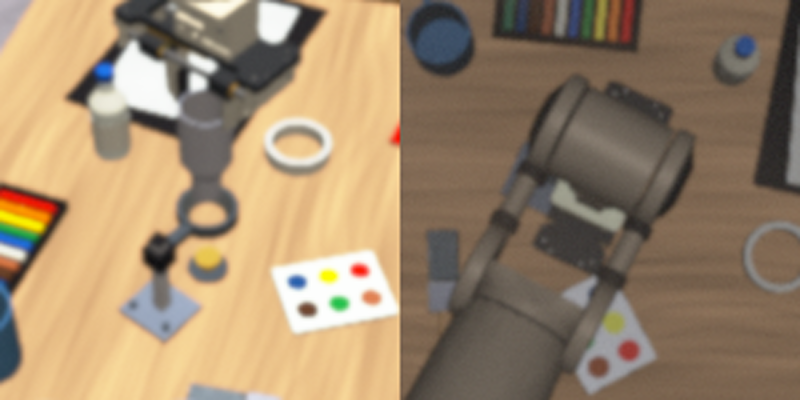

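The left half (side view) shows the pot upright in the jaws, its foot at crop (207,180), just above the ring at crop (207,210). In the right half (top view) the wrist hides both. I'll fit the held pot's axis against the ring in this same side cloud.

```bash
python3 - <<'E'
from h import *
from scipy.optimize import least_squares
s=np.load("pics/b_side.npz"); X=s["X"][90:190,290:370].reshape(-1,3)
m=(np.hypot(X[:,0]-537.5,X[:,1]+195)<42)
for lo,hi,r in((200,225,30),(225,262,30),(143,172,18)):
    P=X[m&(X[:,2]>lo)&(X[:,2]<hi)]
    q=least_squares(lambda c:np.hypot(*(P[:,:2]-c).T)-r,[537,-195],loss="soft_l1"); print(lo,len(P),q.x.round(1),q.cost/len(P))
P=X[m&(X[:,2]>98)&(X[:,2]<124)]
# control: same fit on the pot standing at its first place, known by grasp
s=np.load("pics/a_side.npz"); X=s["X"][300:370,250:320].reshape(-1,3)
P=X[(np.hypot(X[:,0]-502,X[:,1]-301)<42)&(X[:,2]>60)&(X[:,2]<115)]
q=least_squares(lambda c:np.hypot(*(P[:,:2]-c).T)-30,[502,301],loss="soft_l1"); print("ctl",len(P),q.x.round(1))
E
```

```text
200 140 [ 537.7 -193.8] 0.5284610509015039
225 320 [ 536.8 -192.9] 0.9807528204126275
143 80 [ 537.5 -193.6] 0.5911286700072751
ctl 514 [501.6 302.2]
```

Call:
{"op": "send_rows", "data": {
  "rows": [
    {"x": 0, "y": 0, "z": 0.05, "ax": 0, "ay": 0, "az": 0, "jaw": -0.2},
    {"x": 0, "y": 0, "z": 0.1, "ax": 0, "ay": 0, "az": 0, "jaw": -0.2},
    {"x": 0, "y": 0, "z": 0.15, "ax": 0, "ay": 0, "az": 0, "jaw": -0.2},
    {"x": 0, "y": 0, "z": 0.2, "ax": 0, "ay": 0, "az": 0, "jaw": -0.2},
    {"x": 0, "y": 0, "z": 0.25, "ax": 0, "ay": 0, "az": 0, "jaw": -0.2},
    {"x": 0, "y": 0, "z": 0.29, "ax": 0, "ay": 0, "az": 0, "jaw": -0.2},
    {"x": 0, "y": 0, "z": 0.32, "ax": 0, "ay": 0, "az": 0, "jaw": -0.2},
    {"x": 0, "y": 0, "z": 0.325, "ax": 0, "ay": 0, "az": 0, "jaw": -0.2},
    {"x": 0, "y": 0, "z": 0.325, "ax": 0, "ay": 0, "az": 0, "jaw": -0.2},
    {"x": 0, "y": 0, "z": 0.325, "ax": 0, "ay": 0, "az": 0, "jaw": -0.2}
  ]
}}

```text
time: 10.2
tool_pos: [538.0, -194.2, 165.5]
tcp_rot: [3.141, -0.0, 1.134]
contact_force: [-0.6, -0.8, -3.6]
grip_width: 59.1
finger_force: 30.0
```

Call:
{"op": "send_rows", "data": {
  "rows": [
    {"x": -0.005, "y": 0.002, "z": 0.02, "ax": 0, "ay": 0, "az": 0, "jaw": -0.2},
    {"x": -0.005, "y": 0.002, "z": 0.04, "ax": 0, "ay": 0, "az": 0, "jaw": -0.2},
    {"x": -0.005, "y": 0.002, "z": 0.05, "ax": 0, "ay": 0, "az": 0, "jaw": -0.2},
    {"x": -0.005, "y": 0.002, "z": 0.06, "ax": 0, "ay": 0, "az": 0, "jaw": -0.2},
    {"x": -0.005, "y": 0.002, "z": 0.07, "ax": 0, "ay": 0, "az": 0, "jaw": -0.2},
    {"x": -0.005, "y": 0.002, "z": 0.075, "ax": 0, "ay": 0, "az": 0, "jaw": -0.2},
    {"x": -0.005, "y": 0.002, "z": 0.08, "ax": 0, "ay": 0, "az": 0, "jaw": -0.2},
    {"x": -0.005, "y": 0.002, "z": 0.08, "ax": 0, "ay": 0, "az": 0, "jaw": -0.2},
    {"x": -0.005, "y": 0.002, "z": 0.08, "ax": 0, "ay": 0, "az": 0, "jaw": -0.2},
    {"x": -0.005, "y": 0.002, "z": 0.08, "ax": 0, "ay": 0, "az": 0, "jaw": -0.2}
  ]
}}

```text
time: 11.45
tool_pos: [538.2, -195.4, 149.5]
tcp_rot: [3.141, -0.0, 1.134]
contact_force: [2.3, -1.5, -0.8]
grip_width: 59.3
finger_force: 30.0
```

Call:
{"op": "send_rows", "data": {
  "rows": [
    {"x": 0, "y": 0, "z": 0.004, "ax": 0, "ay": 0, "az": 0, "jaw": -0.2},
    {"x": 0, "y": 0, "z": 0.008, "ax": 0, "ay": 0, "az": 0, "jaw": -0.2},
    {"x": 0, "y": 0, "z": 0.012, "ax": 0, "ay": 0, "az": 0, "jaw": -0.2},
    {"x": 0, "y": 0, "z": 0.016, "ax": 0, "ay": 0, "az": 0, "jaw": -0.2},
    {"x": 0, "y": 0, "z": 0.02, "ax": 0, "ay": 0, "az": 0, "jaw": -0.2},
    {"x": 0, "y": 0, "z": 0.02, "ax": 0, "ay": 0, "az": 0, "jaw": -0.2},
    {"x": 0, "y": 0, "z": 0.02, "ax": 0, "ay": 0, "az": 0, "jaw": -0.2},
    {"x": 0, "y": 0, "z": 0.02, "ax": 0, "ay": 0, "az": 0, "jaw": -0.2},
    {"x": 0, "y": 0, "z": 0.02, "ax": 0, "ay": 0, "az": 0, "jaw": -0.2},
    {"x": 0, "y": 0, "z": 0.02, "ax": 0, "ay": 0, "az": 0, "jaw": -0.2}
  ]
}}

```text
time: 12.7
tool_pos: [538.3, -195.4, 145.3]
tcp_rot: [3.14, -0.0, 1.134]
contact_force: [3.1, -3.2, 3.0]
grip_width: 58.9
finger_force: 30.0
```

Call:
{"op": "send_rows", "data": {
  "rows": [
    {"x": -0.001, "y": 0.003, "z": 0, "ax": 0, "ay": 0, "az": 0, "jaw": -0.2},
    {"x": -0.002, "y": 0.005, "z": 0, "ax": 0, "ay": 0, "az": 0, "jaw": -0.2},
    {"x": -0.002, "y": 0.005, "z": 0, "ax": 0, "ay": 0, "az": 0, "jaw": -0.2},
    {"x": -0.002, "y": 0.005, "z": 0, "ax": 0, "ay": 0, "az": 0, "jaw": -0.2},
    {"x": -0.002, "y": 0.005, "z": 0, "ax": 0, "ay": 0, "az": 0, "jaw": -0.2},
    {"x": -0.002, "y": 0.005, "z": 0, "ax": 0, "ay": 0, "az": 0, "jaw": -0.2},
    {"x": -0.002, "y": 0.005, "z": 0, "ax": 0, "ay": 0, "az": 0, "jaw": -0.2},
    {"x": -0.002, "y": 0.005, "z": 0, "ax": 0, "ay": 0, "az": 0, "jaw": -0.2},
    {"x": -0.002, "y": 0.005, "z": 0, "ax": 0, "ay": 0, "az": 0, "jaw": -0.2},
    {"x": -0.002, "y": 0.005, "z": 0, "ax": 0, "ay": 0, "az": 0, "jaw": -0.2}
  ]
}}

```text
time: 13.95
tool_pos: [538.5, -195.9, 145.1]
tcp_rot: [-3.141, -0.0, 1.134]
contact_force: [1.8, -1.9, 2.3]
grip_width: 59.2
finger_force: 30.0
```

Side force has halved. I'll repeat the same correction and go down 2 mm.

Call:
{"op": "send_rows", "data": {
  "rows": [
    {"x": -0.002, "y": 0.003, "z": 0, "ax": 0, "ay": 0, "az": 0, "jaw": -0.2},
    {"x": -0.003, "y": 0.006, "z": 0, "ax": 0, "ay": 0, "az": 0, "jaw": -0.2},
    {"x": -0.003, "y": 0.006, "z": 0.002, "ax": 0, "ay": 0, "az": 0, "jaw": -0.2},
    {"x": -0.003, "y": 0.006, "z": 0.004, "ax": 0, "ay": 0, "az": 0, "jaw": -0.2},
    {"x": -0.003, "y": 0.006, "z": 0.006, "ax": 0, "ay": 0, "az": 0, "jaw": -0.2},
    {"x": -0.003, "y": 0.006, "z": 0.008, "ax": 0, "ay": 0, "az": 0, "jaw": -0.2},
    {"x": -0.003, "y": 0.006, "z": 0.01, "ax": 0, "ay": 0, "az": 0, "jaw": -0.2},
    {"x": -0.003, "y": 0.006, "z": 0.01, "ax": 0, "ay": 0, "az": 0, "jaw": -0.2},
    {"x": -0.003, "y": 0.006, "z": 0.01, "ax": 0, "ay": 0, "az": 0, "jaw": -0.2},
    {"x": -0.003, "y": 0.006, "z": 0.01, "ax": 0, "ay": 0, "az": 0, "jaw": -0.2}
  ]
}}

```text
time: 15.2
tool_pos: [539.4, -197.1, 143.2]
tcp_rot: [3.142, -0.0, 1.134]
contact_force: [0.0, -1.4, -0.7]
grip_width: 58.9
finger_force: 30.0
```

```bash
python3 - <<'E'
from h import *
from scipy.optimize import least_squares
snap("c")
print(bot.get_obs()["contact_force"].round(1),bot.get_obs()["moment"].round(2))
s=np.load("pics/c_side.npz"); X=s["X"][100:235,280:390].reshape(-1,3)
m=np.hypot(X[:,0]-538,X[:,1]+196)<42
for lo,hi in((118,145),(145,180)):
    P=X[m&(X[:,2]>lo)&(X[:,2]<hi)]
    q=least_squares(lambda c:np.hypot(*(P[:,:2]-c).T)-30,[537,-195],loss="soft_l1"); print(lo,len(P),q.x.round(1))
a=cv2.imread('pics/c_side.png')[120:240,270:390]; cv2.imwrite('pics/crop3.png',cv2.resize(a,(600,600),interpolation=cv2.INTER_CUBIC))
E
```

```text
[ 0.6 -1.5 -1.8] [-0.37  0.13  0.04]
118 154 [ 538.3 -198. ]
145 246 [ 538.1 -196.6]
```

View pics/crop3.png

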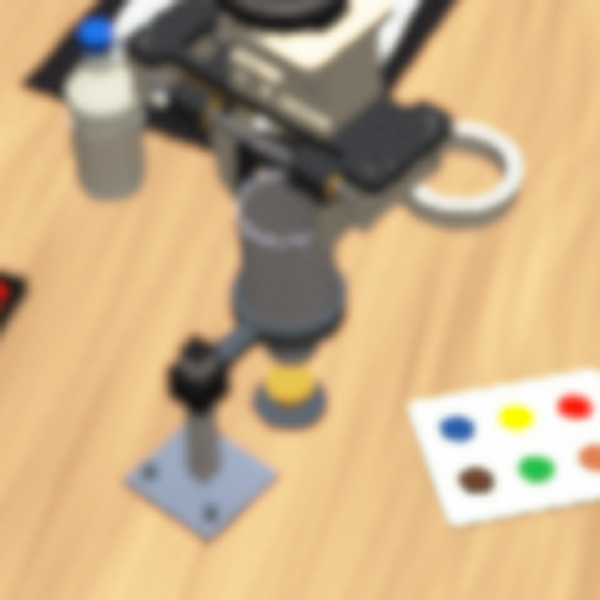

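Side crop: the pot is in the ring, upright, with the foot showing at (290,350) above the brass cap at (290,385). I'll add a small correction, then open the jaws briefly so the pot centres itself.

Call:
{"op": "send_rows", "data": {
  "rows": [
    {"x": -0.002, "y": 0.002, "z": 0, "ax": 0, "ay": 0, "az": 0, "jaw": -0.2},
    {"x": -0.002, "y": 0.002, "z": 0, "ax": 0, "ay": 0, "az": 0, "jaw": -0.2},
    {"x": -0.002, "y": 0.002, "z": 0, "ax": 0, "ay": 0, "az": 0, "jaw": 0.35},
    {"x": -0.002, "y": 0.002, "z": 0, "ax": 0, "ay": 0, "az": 0, "jaw": 0.45},
    {"x": -0.002, "y": 0.002, "z": 0, "ax": 0, "ay": 0, "az": 0, "jaw": 0.6},
    {"x": -0.002, "y": 0.002, "z": 0, "ax": 0, "ay": 0, "az": 0, "jaw": 0.6},
    {"x": -0.002, "y": 0.002, "z": 0, "ax": 0, "ay": 0, "az": 0, "jaw": 0.6},
    {"x": -0.002, "y": 0.002, "z": 0, "ax": 0, "ay": 0, "az": 0, "jaw": 0.6},
    {"x": -0.002, "y": 0.002, "z": 0, "ax": 0, "ay": 0, "az": 0, "jaw": 0.6},
    {"x": -0.002, "y": 0.002, "z": 0, "ax": 0, "ay": 0, "az": 0, "jaw": 0.6}
  ]
}}

```text
time: 16.55
tool_pos: [539.6, -197.6, 143.2]
tcp_rot: [-3.142, -0.0, 1.134]
contact_force: [-0.0, -0.1, -0.5]
grip_width: 73.7
finger_force: 0.0
```

```bash
python3 - <<'E'
from h import *
from scipy.optimize import least_squares
snap("d")
print(bot.get_obs()["contact_force"].round(1))
for n in "cd":
  s=np.load(f"pics/{n}_side.npz"); X=s["X"][100:235,280:390].reshape(-1,3)
  m=np.hypot(X[:,0]-538,X[:,1]+196)<42
  P=X[m&(X[:,2]>125)&(X[:,2]<165)]
  f=lambda c:np.hypot(P[:,0]-c[0]-c[2]*(P[:,2]-145),P[:,1]-c[1]-c[3]*(P[:,2]-145))-30
  q=least_squares(f,[537,-195,0,0],loss="soft_l1"); print(n,len(P),q.x.round(3))
a=cv2.imread('pics/d_side.png')[120:240,270:390]; cv2.imwrite('pics/crop4.png',cv2.resize(a,(600,600),interpolation=cv2.INTER_CUBIC))
E
```

```text
[-0.6 -0.3  0.6]
c 273 [ 5.38358e+02 -1.97138e+02  1.00000e-03  5.20000e-02]
d 276 [ 5.37912e+02 -1.98086e+02 -3.10000e-02  4.70000e-02]
```

View pics/crop4.png

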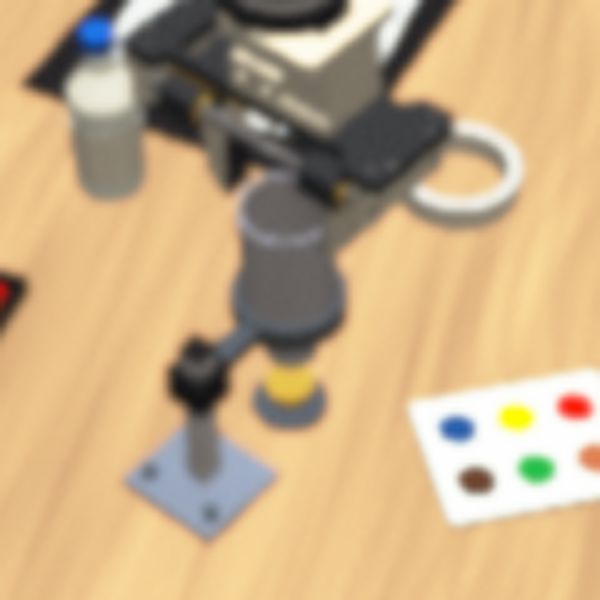

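The pot stands in the ring on its own, and the jaws are clear on both sides. I'll regrip and feel for side load.

Call:
{"op": "send_rows", "data": {
  "rows": [
    {"x": 0, "y": 0, "z": 0, "ax": 0, "ay": 0, "az": 0, "jaw": 0.45},
    {"x": 0, "y": 0, "z": 0, "ax": 0, "ay": 0, "az": 0, "jaw": 0.3},
    {"x": 0, "y": 0, "z": 0, "ax": 0, "ay": 0, "az": 0, "jaw": 0.2},
    {"x": 0, "y": 0, "z": 0, "ax": 0, "ay": 0, "az": 0, "jaw": -0.2},
    {"x": 0, "y": 0, "z": 0, "ax": 0, "ay": 0, "az": 0, "jaw": -0.2},
    {"x": 0, "y": 0, "z": 0, "ax": 0, "ay": 0, "az": 0, "jaw": -0.2},
    {"x": 0, "y": 0, "z": 0, "ax": 0, "ay": 0, "az": 0, "jaw": -0.2},
    {"x": 0, "y": 0, "z": 0, "ax": 0, "ay": 0, "az": 0, "jaw": -0.2},
    {"x": 0, "y": 0, "z": 0, "ax": 0, "ay": 0, "az": 0, "jaw": -0.2},
    {"x": 0, "y": 0, "z": 0, "ax": 0, "ay": 0, "az": 0, "jaw": -0.2}
  ]
}}

```text
time: 17.9
tool_pos: [539.6, -197.6, 143.2]
tcp_rot: [3.142, -0.0, 1.134]
contact_force: [-0.3, -0.9, 0.1]
grip_width: 58.5
finger_force: 30.0
```

```bash
python3 - <<'E'
from h import *
o=bot.get_obs(); print(o["contact_force"].round(2),o["moment"].round(2),o["tool_pos"].round(1))
for n in "acd":
  s=np.load(f"pics/{n}_side.npz"); X=s["X"]
  if n=="a": X=X[300:370,250:320].reshape(-1,3); c=(502,301)
  else: X=X[100:235,280:390].reshape(-1,3); c=(538,-197)
  m=np.hypot(X[:,0]-c[0],X[:,1]-c[1])<33
  P=X[m]; z0=0 if n=="a" else 55
  P=P[(P[:,2]>z0+65)&(P[:,2]<z0+150)]; 
  print(n,"rim z",np.percentile(P[:,2],[90,95,98]).round(1))
E
```

```text
[-0.28 -0.89  0.11] [-0.09  0.06 -0.05] [ 539.6 -197.6  143.2]
a rim z [128.4 129.9 131.2]
c rim z [181.5 185.  196.8]
d rim z [177.1 180.1 181.6]
```

Call:
{"op": "send_rows", "data": {
  "rows": [
    {"x": 0, "y": 0, "z": 0.005, "ax": 0, "ay": 0, "az": 0, "jaw": -0.2},
    {"x": 0, "y": 0, "z": 0.01, "ax": 0, "ay": 0, "az": 0, "jaw": -0.2},
    {"x": 0, "y": 0, "z": 0.015, "ax": 0, "ay": 0, "az": 0, "jaw": -0.2},
    {"x": 0, "y": 0, "z": 0.02, "ax": 0, "ay": 0, "az": 0, "jaw": -0.2},
    {"x": 0, "y": 0, "z": 0.025, "ax": 0, "ay": 0, "az": 0, "jaw": -0.2},
    {"x": 0, "y": 0, "z": 0.03, "ax": 0, "ay": 0, "az": 0, "jaw": -0.2},
    {"x": 0, "y": 0, "z": 0.035, "ax": 0, "ay": 0, "az": 0, "jaw": -0.2},
    {"x": 0, "y": 0, "z": 0.04, "ax": 0, "ay": 0, "az": 0, "jaw": -0.2},
    {"x": 0, "y": 0, "z": 0.045, "ax": 0, "ay": 0, "az": 0, "jaw": -0.2},
    {"x": 0, "y": 0, "z": 0.05, "ax": 0, "ay": 0, "az": 0, "jaw": -0.2}
  ]
}}

```text
time: 19.15
tool_pos: [539.6, -197.6, 133.1]
tcp_rot: [3.142, -0.0, 1.134]
contact_force: [0.1, -0.4, 2.7]
grip_width: 58.7
finger_force: 30.0
```

```bash
python3 - <<'E'
from h import *
o=bot.get_obs(); print(o["contact_force"].round(2),o["moment"].round(2),o["tool_pos"].round(1))
E
```

```text
[ 0.14 -0.41  2.71] [-0.15  0.12 -0.07] [ 539.6 -197.6  133.1]
```

```bash
python3 - <<'E'
from h import *
for n,(u,v) in(("a_top",(325,206)),("a_side",(327,197)),("d_side",(328,197))):
    s=np.load(f"pics/{n}.npz"); w=np.s_[v-14:v+14,u-14:u+14]; p=s["p"][w].astype(int); X=s["X"][w]
    m=(p[...,0]-p[...,2]>60)&(np.hypot(X[...,0]-538.5,X[...,1]+197)<15)&(X[...,2]>4)&(X[...,2]<60)
    sat=cv2.cvtColor(s["p"][w],cv2.COLOR_RGB2HSV)
    print(n,m.sum(),np.percentile(X[m][:,2],[10,50,75,90]).round(1) if m.any() else 0,np.median(X[m],0).round(1), np.median(sat[m],0))
    t=s["X"][v+25:v+45,u-60:u-40].reshape(-1,3) if "side" in n else s["X"][260:290,340:380].reshape(-1,3); print(" table z",np.median(t[:,2]).round(1))
E
```

```text
a_top 0 0 [nan nan nan] [nan nan nan]
 table z 0.4
a_side 53 [18.5 20.9 22.3 24.1] [ 539.2 -196.9   20.9] [ 22. 169. 213.]
 table z -0.8
d_side 55 [18.4 21.  22.6 41.1] [ 539.4 -195.9   21. ] [ 22. 164. 223.]
 table z -1.1
  return _methods._mean(a, axis=axis, dtype=dtype,
  ret = um.true_divide(
```

Call:
{"op": "send_rows", "data": {
  "rows": [
    {"x": 0, "y": 0, "z": 0.003, "ax": 0, "ay": 0, "az": 0, "jaw": -0.2},
    {"x": 0, "y": 0, "z": 0.006, "ax": 0, "ay": 0, "az": 0, "jaw": -0.2},
    {"x": 0, "y": 0, "z": 0.009, "ax": 0, "ay": 0, "az": 0, "jaw": -0.2},
    {"x": 0, "y": 0, "z": 0.012, "ax": 0, "ay": 0, "az": 0, "jaw": -0.2},
    {"x": 0, "y": 0, "z": 0.015, "ax": 0, "ay": 0, "az": 0, "jaw": -0.2},
    {"x": 0, "y": 0, "z": 0.018, "ax": 0, "ay": 0, "az": 0, "jaw": -0.2},
    {"x": 0, "y": 0, "z": 0.02, "ax": 0, "ay": 0, "az": 0, "jaw": -0.2},
    {"x": 0, "y": 0, "z": 0.02, "ax": 0, "ay": 0, "az": 0, "jaw": -0.2},
    {"x": 0, "y": 0, "z": 0.02, "ax": 0, "ay": 0, "az": 0, "jaw": -0.2},
    {"x": 0, "y": 0, "z": 0.02, "ax": 0, "ay": 0, "az": 0, "jaw": -0.2}
  ]
}}

```text
time: 20.4
tool_pos: [539.6, -197.6, 129.1]
tcp_rot: [-3.142, -0.0, 1.134]
contact_force: [-0.0, -0.0, 2.9]
grip_width: 58.7
finger_force: 30.0
```

Call:
{"op": "send_rows", "data": {
  "rows": [
    {"x": 0, "y": 0, "z": 0.003, "ax": 0, "ay": 0, "az": 0, "jaw": -0.2},
    {"x": 0, "y": 0, "z": 0.006, "ax": 0, "ay": 0, "az": 0, "jaw": -0.2},
    {"x": 0, "y": 0, "z": 0.009, "ax": 0, "ay": 0, "az": 0, "jaw": -0.2},
    {"x": 0, "y": 0, "z": 0.012, "ax": 0, "ay": 0, "az": 0, "jaw": -0.2},
    {"x": 0, "y": 0, "z": 0.015, "ax": 0, "ay": 0, "az": 0, "jaw": -0.2},
    {"x": 0, "y": 0, "z": 0.018, "ax": 0, "ay": 0, "az": 0, "jaw": -0.2},
    {"x": 0, "y": 0, "z": 0.02, "ax": 0, "ay": 0, "az": 0, "jaw": -0.2},
    {"x": 0, "y": 0, "z": 0.02, "ax": 0, "ay": 0, "az": 0, "jaw": -0.2},
    {"x": 0, "y": 0, "z": 0.02, "ax": 0, "ay": 0, "az": 0, "jaw": -0.2},
    {"x": 0, "y": 0, "z": 0.02, "ax": 0, "ay": 0, "az": 0, "jaw": -0.2}
  ]
}}

```text
time: 21.65
tool_pos: [539.6, -197.6, 125.1]
tcp_rot: [-3.141, -0.0, 1.134]
contact_force: [0.3, -0.2, 1.9]
grip_width: 59.1
finger_force: 30.0
```

Now about 1.2 mm per call, reading the force each time.

Call:
{"op": "send_rows", "data": {
  "rows": [
    {"x": 0, "y": 0, "z": 0.001, "ax": 0, "ay": 0, "az": 0, "jaw": -0.2},
    {"x": 0, "y": 0, "z": 0.002, "ax": 0, "ay": 0, "az": 0, "jaw": -0.2},
    {"x": 0, "y": 0, "z": 0.003, "ax": 0, "ay": 0, "az": 0, "jaw": -0.2},
    {"x": 0, "y": 0, "z": 0.004, "ax": 0, "ay": 0, "az": 0, "jaw": -0.2},
    {"x": 0, "y": 0, "z": 0.005, "ax": 0, "ay": 0, "az": 0, "jaw": -0.2},
    {"x": 0, "y": 0, "z": 0.006, "ax": 0, "ay": 0, "az": 0, "jaw": -0.2},
    {"x": 0, "y": 0, "z": 0.006, "ax": 0, "ay": 0, "az": 0, "jaw": -0.2},
    {"x": 0, "y": 0, "z": 0.006, "ax": 0, "ay": 0, "az": 0, "jaw": -0.2},
    {"x": 0, "y": 0, "z": 0.006, "ax": 0, "ay": 0, "az": 0, "jaw": -0.2},
    {"x": 0, "y": 0, "z": 0.006, "ax": 0, "ay": 0, "az": 0, "jaw": -0.2}
  ]
}}

```text
time: 22.9
tool_pos: [539.6, -197.6, 124.0]
tcp_rot: [-3.142, -0.0, 1.134]
contact_force: [1.3, -0.0, 2.0]
grip_width: 59.0
finger_force: 30.0
```

Call:
{"op": "send_rows", "data": {
  "rows": [
    {"x": 0, "y": 0, "z": 0.001, "ax": 0, "ay": 0, "az": 0, "jaw": -0.2},
    {"x": 0, "y": 0, "z": 0.002, "ax": 0, "ay": 0, "az": 0, "jaw": -0.2},
    {"x": 0, "y": 0, "z": 0.003, "ax": 0, "ay": 0, "az": 0, "jaw": -0.2},
    {"x": 0, "y": 0, "z": 0.004, "ax": 0, "ay": 0, "az": 0, "jaw": -0.2},
    {"x": 0, "y": 0, "z": 0.005, "ax": 0, "ay": 0, "az": 0, "jaw": -0.2},
    {"x": 0, "y": 0, "z": 0.006, "ax": 0, "ay": 0, "az": 0, "jaw": -0.2},
    {"x": 0, "y": 0, "z": 0.006, "ax": 0, "ay": 0, "az": 0, "jaw": -0.2},
    {"x": 0, "y": 0, "z": 0.006, "ax": 0, "ay": 0, "az": 0, "jaw": -0.2},
    {"x": 0, "y": 0, "z": 0.006, "ax": 0, "ay": 0, "az": 0, "jaw": -0.2},
    {"x": 0, "y": 0, "z": 0.006, "ax": 0, "ay": 0, "az": 0, "jaw": -0.2}
  ]
}}

```text
time: 24.15
tool_pos: [539.6, -197.6, 122.8]
tcp_rot: [3.142, -0.0, 1.134]
contact_force: [-0.5, -0.1, 2.8]
grip_width: 58.7
finger_force: 30.0
```

Call:
{"op": "send_rows", "data": {
  "rows": [
    {"x": 0, "y": 0, "z": 0.001, "ax": 0, "ay": 0, "az": 0, "jaw": -0.2},
    {"x": 0, "y": 0, "z": 0.002, "ax": 0, "ay": 0, "az": 0, "jaw": -0.2},
    {"x": 0, "y": 0, "z": 0.003, "ax": 0, "ay": 0, "az": 0, "jaw": -0.2},
    {"x": 0, "y": 0, "z": 0.004, "ax": 0, "ay": 0, "az": 0, "jaw": -0.2},
    {"x": 0, "y": 0, "z": 0.005, "ax": 0, "ay": 0, "az": 0, "jaw": -0.2},
    {"x": 0, "y": 0, "z": 0.006, "ax": 0, "ay": 0, "az": 0, "jaw": -0.2},
    {"x": 0, "y": 0, "z": 0.006, "ax": 0, "ay": 0, "az": 0, "jaw": -0.2},
    {"x": 0, "y": 0, "z": 0.006, "ax": 0, "ay": 0, "az": 0, "jaw": -0.2},
    {"x": 0, "y": 0, "z": 0.006, "ax": 0, "ay": 0, "az": 0, "jaw": -0.2},
    {"x": 0, "y": 0, "z": 0.006, "ax": 0, "ay": 0, "az": 0, "jaw": -0.2}
  ]
}}

```text
time: 25.4
tool_pos: [539.6, -197.6, 121.6]
tcp_rot: [-3.142, -0.0, 1.134]
contact_force: [0.4, 0.2, 2.1]
grip_width: 59.0
finger_force: 30.0
```

Call:
{"op": "send_rows", "data": {
  "rows": [
    {"x": 0, "y": 0, "z": 0.001, "ax": 0, "ay": 0, "az": 0, "jaw": -0.2},
    {"x": 0, "y": 0, "z": 0.002, "ax": 0, "ay": 0, "az": 0, "jaw": -0.2},
    {"x": 0, "y": 0, "z": 0.003, "ax": 0, "ay": 0, "az": 0, "jaw": -0.2},
    {"x": 0, "y": 0, "z": 0.004, "ax": 0, "ay": 0, "az": 0, "jaw": -0.2},
    {"x": 0, "y": 0, "z": 0.005, "ax": 0, "ay": 0, "az": 0, "jaw": -0.2},
    {"x": 0, "y": 0, "z": 0.006, "ax": 0, "ay": 0, "az": 0, "jaw": -0.2},
    {"x": 0, "y": 0, "z": 0.006, "ax": 0, "ay": 0, "az": 0, "jaw": -0.2},
    {"x": 0, "y": 0, "z": 0.006, "ax": 0, "ay": 0, "az": 0, "jaw": -0.2},
    {"x": 0, "y": 0, "z": 0.006, "ax": 0, "ay": 0, "az": 0, "jaw": -0.2},
    {"x": 0, "y": 0, "z": 0.006, "ax": 0, "ay": 0, "az": 0, "jaw": -0.2}
  ]
}}

```text
time: 26.65
tool_pos: [539.6, -197.6, 120.4]
tcp_rot: [-3.142, -0.0, 1.134]
contact_force: [0.6, -1.0, 2.3]
grip_width: 59.1
finger_force: 30.0
```

Call:
{"op": "send_rows", "data": {
  "rows": [
    {"x": 0, "y": 0, "z": 0.001, "ax": 0, "ay": 0, "az": 0, "jaw": -0.2},
    {"x": 0, "y": 0, "z": 0.002, "ax": 0, "ay": 0, "az": 0, "jaw": -0.2},
    {"x": 0, "y": 0, "z": 0.003, "ax": 0, "ay": 0, "az": 0, "jaw": -0.2},
    {"x": 0, "y": 0, "z": 0.004, "ax": 0, "ay": 0, "az": 0, "jaw": -0.2},
    {"x": 0, "y": 0, "z": 0.005, "ax": 0, "ay": 0, "az": 0, "jaw": -0.2},
    {"x": 0, "y": 0, "z": 0.006, "ax": 0, "ay": 0, "az": 0, "jaw": -0.2},
    {"x": 0, "y": 0, "z": 0.006, "ax": 0, "ay": 0, "az": 0, "jaw": -0.2},
    {"x": 0, "y": 0, "z": 0.006, "ax": 0, "ay": 0, "az": 0, "jaw": -0.2},
    {"x": 0, "y": 0, "z": 0.006, "ax": 0, "ay": 0, "az": 0, "jaw": -0.2},
    {"x": 0, "y": 0, "z": 0.006, "ax": 0, "ay": 0, "az": 0, "jaw": -0.2}
  ]
}}

```text
time: 27.9
tool_pos: [539.6, -197.6, 119.2]
tcp_rot: [3.142, -0.0, 1.134]
contact_force: [1.3, -0.2, 1.4]
grip_width: 59.2
finger_force: 30.0
```

Call:
{"op": "send_rows", "data": {
  "rows": [
    {"x": 0, "y": 0, "z": 0.001, "ax": 0, "ay": 0, "az": 0, "jaw": -0.2},
    {"x": 0, "y": 0, "z": 0.002, "ax": 0, "ay": 0, "az": 0, "jaw": -0.2},
    {"x": 0, "y": 0, "z": 0.003, "ax": 0, "ay": 0, "az": 0, "jaw": -0.2},
    {"x": 0, "y": 0, "z": 0.004, "ax": 0, "ay": 0, "az": 0, "jaw": -0.2},
    {"x": 0, "y": 0, "z": 0.005, "ax": 0, "ay": 0, "az": 0, "jaw": -0.2},
    {"x": 0, "y": 0, "z": 0.006, "ax": 0, "ay": 0, "az": 0, "jaw": -0.2},
    {"x": 0, "y": 0, "z": 0.006, "ax": 0, "ay": 0, "az": 0, "jaw": -0.2},
    {"x": 0, "y": 0, "z": 0.006, "ax": 0, "ay": 0, "az": 0, "jaw": -0.2},
    {"x": 0, "y": 0, "z": 0.006, "ax": 0, "ay": 0, "az": 0, "jaw": -0.2},
    {"x": 0, "y": 0, "z": 0.006, "ax": 0, "ay": 0, "az": 0, "jaw": -0.2}
  ]
}}

```text
time: 29.15
tool_pos: [539.6, -197.6, 118.0]
tcp_rot: [-3.142, -0.0, 1.134]
contact_force: [0.7, -0.2, 2.5]
grip_width: 58.5
finger_force: 30.0
```

Call:
{"op": "send_rows", "data": {
  "rows": [
    {"x": 0, "y": 0, "z": 0.001, "ax": 0, "ay": 0, "az": 0, "jaw": -0.2},
    {"x": 0, "y": 0, "z": 0.002, "ax": 0, "ay": 0, "az": 0, "jaw": -0.2},
    {"x": 0, "y": 0, "z": 0.003, "ax": 0, "ay": 0, "az": 0, "jaw": -0.2},
    {"x": 0, "y": 0, "z": 0.004, "ax": 0, "ay": 0, "az": 0, "jaw": -0.2},
    {"x": 0, "y": 0, "z": 0.005, "ax": 0, "ay": 0, "az": 0, "jaw": -0.2},
    {"x": 0, "y": 0, "z": 0.006, "ax": 0, "ay": 0, "az": 0, "jaw": -0.2},
    {"x": 0, "y": 0, "z": 0.006, "ax": 0, "ay": 0, "az": 0, "jaw": -0.2},
    {"x": 0, "y": 0, "z": 0.006, "ax": 0, "ay": 0, "az": 0, "jaw": -0.2},
    {"x": 0, "y": 0, "z": 0.006, "ax": 0, "ay": 0, "az": 0, "jaw": -0.2},
    {"x": 0, "y": 0, "z": 0.006, "ax": 0, "ay": 0, "az": 0, "jaw": -0.2}
  ]
}}

```text
time: 30.4
tool_pos: [539.6, -197.6, 116.8]
tcp_rot: [-3.142, -0.0, 1.134]
contact_force: [0.3, -1.3, 2.1]
grip_width: 58.7
finger_force: 30.0
```

Call:
{"op": "send_rows", "data": {
  "rows": [
    {"x": 0, "y": 0, "z": 0.001, "ax": 0, "ay": 0, "az": 0, "jaw": -0.2},
    {"x": 0, "y": 0, "z": 0.002, "ax": 0, "ay": 0, "az": 0, "jaw": -0.2},
    {"x": 0, "y": 0, "z": 0.003, "ax": 0, "ay": 0, "az": 0, "jaw": -0.2},
    {"x": 0, "y": 0, "z": 0.004, "ax": 0, "ay": 0, "az": 0, "jaw": -0.2},
    {"x": 0, "y": 0, "z": 0.005, "ax": 0, "ay": 0, "az": 0, "jaw": -0.2},
    {"x": 0, "y": 0, "z": 0.006, "ax": 0, "ay": 0, "az": 0, "jaw": -0.2},
    {"x": 0, "y": 0, "z": 0.006, "ax": 0, "ay": 0, "az": 0, "jaw": -0.2},
    {"x": 0, "y": 0, "z": 0.006, "ax": 0, "ay": 0, "az": 0, "jaw": -0.2},
    {"x": 0, "y": 0, "z": 0.006, "ax": 0, "ay": 0, "az": 0, "jaw": -0.2},
    {"x": 0, "y": 0, "z": 0.006, "ax": 0, "ay": 0, "az": 0, "jaw": -0.2}
  ]
}}

```text
time: 31.65
tool_pos: [539.6, -197.6, 115.6]
tcp_rot: [-3.142, -0.0, 1.134]
contact_force: [0.5, -0.2, 2.1]
grip_width: 59.0
finger_force: 30.0
```

Call:
{"op": "send_rows", "data": {
  "rows": [
    {"x": 0, "y": 0, "z": 0.001, "ax": 0, "ay": 0, "az": 0, "jaw": -0.2},
    {"x": 0, "y": 0, "z": 0.002, "ax": 0, "ay": 0, "az": 0, "jaw": -0.2},
    {"x": 0, "y": 0, "z": 0.003, "ax": 0, "ay": 0, "az": 0, "jaw": -0.2},
    {"x": 0, "y": 0, "z": 0.004, "ax": 0, "ay": 0, "az": 0, "jaw": -0.2},
    {"x": 0, "y": 0, "z": 0.005, "ax": 0, "ay": 0, "az": 0, "jaw": -0.2},
    {"x": 0, "y": 0, "z": 0.006, "ax": 0, "ay": 0, "az": 0, "jaw": -0.2},
    {"x": 0, "y": 0, "z": 0.006, "ax": 0, "ay": 0, "az": 0, "jaw": -0.2},
    {"x": 0, "y": 0, "z": 0.006, "ax": 0, "ay": 0, "az": 0, "jaw": -0.2},
    {"x": 0, "y": 0, "z": 0.006, "ax": 0, "ay": 0, "az": 0, "jaw": -0.2},
    {"x": 0, "y": 0, "z": 0.006, "ax": 0, "ay": 0, "az": 0, "jaw": -0.2}
  ]
}}

```text
time: 32.9
tool_pos: [539.6, -197.5, 114.4]
tcp_rot: [-3.142, -0.0, 1.134]
contact_force: [0.0, -0.1, 2.0]
grip_width: 59.5
finger_force: 30.0
```

Call:
{"op": "send_rows", "data": {
  "rows": [
    {"x": 0, "y": 0, "z": 0.001, "ax": 0, "ay": 0, "az": 0, "jaw": -0.2},
    {"x": 0, "y": 0, "z": 0.002, "ax": 0, "ay": 0, "az": 0, "jaw": -0.2},
    {"x": 0, "y": 0, "z": 0.003, "ax": 0, "ay": 0, "az": 0, "jaw": -0.2},
    {"x": 0, "y": 0, "z": 0.004, "ax": 0, "ay": 0, "az": 0, "jaw": -0.2},
    {"x": 0, "y": 0, "z": 0.005, "ax": 0, "ay": 0, "az": 0, "jaw": -0.2},
    {"x": 0, "y": 0, "z": 0.006, "ax": 0, "ay": 0, "az": 0, "jaw": -0.2},
    {"x": 0, "y": 0, "z": 0.006, "ax": 0, "ay": 0, "az": 0, "jaw": -0.2},
    {"x": 0, "y": 0, "z": 0.006, "ax": 0, "ay": 0, "az": 0, "jaw": -0.2},
    {"x": 0, "y": 0, "z": 0.006, "ax": 0, "ay": 0, "az": 0, "jaw": -0.2},
    {"x": 0, "y": 0, "z": 0.006, "ax": 0, "ay": 0, "az": 0, "jaw": -0.2}
  ]
}}

```text
time: 34.15
tool_pos: [539.6, -197.6, 113.2]
tcp_rot: [3.142, -0.0, 1.134]
contact_force: [0.7, -1.1, 2.9]
grip_width: 58.8
finger_force: 30.0
```

Call:
{"op": "send_rows", "data": {
  "rows": [
    {"x": 0, "y": 0, "z": 0.001, "ax": 0, "ay": 0, "az": 0, "jaw": -0.2},
    {"x": 0, "y": 0, "z": 0.002, "ax": 0, "ay": 0, "az": 0, "jaw": -0.2},
    {"x": 0, "y": 0, "z": 0.003, "ax": 0, "ay": 0, "az": 0, "jaw": -0.2},
    {"x": 0, "y": 0, "z": 0.004, "ax": 0, "ay": 0, "az": 0, "jaw": -0.2},
    {"x": 0, "y": 0, "z": 0.005, "ax": 0, "ay": 0, "az": 0, "jaw": -0.2},
    {"x": 0, "y": 0, "z": 0.006, "ax": 0, "ay": 0, "az": 0, "jaw": -0.2},
    {"x": 0, "y": 0, "z": 0.006, "ax": 0, "ay": 0, "az": 0, "jaw": -0.2},
    {"x": 0, "y": 0, "z": 0.006, "ax": 0, "ay": 0, "az": 0, "jaw": -0.2},
    {"x": 0, "y": 0, "z": 0.006, "ax": 0, "ay": 0, "az": 0, "jaw": -0.2},
    {"x": 0, "y": 0, "z": 0.006, "ax": 0, "ay": 0, "az": 0, "jaw": -0.2}
  ]
}}

```text
time: 35.4
tool_pos: [539.7, -197.7, 112.6]
tcp_rot: [3.141, 0.0, 1.134]
contact_force: [-0.3, -0.2, 7.0]
grip_width: 58.5
finger_force: 30.0
```

Foot contact felt: the vertical force rose from about 2.3 N to 7 N, so roughly 5 N on the rest. I'll stop here, release, and lift straight off.

Call:
{"op": "send_rows", "data": {
  "rows": [
    {"x": 0, "y": 0, "z": 0, "ax": 0, "ay": 0, "az": 0, "jaw": -0.2},
    {"x": 0, "y": 0, "z": 0, "ax": 0, "ay": 0, "az": 0, "jaw": 0.35},
    {"x": 0, "y": 0, "z": 0, "ax": 0, "ay": 0, "az": 0, "jaw": 0.5},
    {"x": 0, "y": 0, "z": 0, "ax": 0, "ay": 0, "az": 0, "jaw": 0.8},
    {"x": 0, "y": 0, "z": 0, "ax": 0, "ay": 0, "az": 0, "jaw": 0.8},
    {"x": 0, "y": 0, "z": 0, "ax": 0, "ay": 0, "az": 0, "jaw": 0.8},
    {"x": 0, "y": 0, "z": 0, "ax": 0, "ay": 0, "az": 0, "jaw": 0.8},
    {"x": 0, "y": 0, "z": 0, "ax": 0, "ay": 0, "az": 0, "jaw": 0.8},
    {"x": 0, "y": 0, "z": 0, "ax": 0, "ay": 0, "az": 0, "jaw": 0.8},
    {"x": 0, "y": 0, "z": 0, "ax": 0, "ay": 0, "az": 0, "jaw": 0.8}
  ]
}}

```text
time: 36.65
tool_pos: [539.6, -197.6, 112.0]
tcp_rot: [3.142, -0.0, 1.134]
contact_force: [0.5, -0.7, 1.0]
grip_width: 82.7
finger_force: 0.0
```

Call:
{"op": "send_rows", "data": {
  "rows": [
    {"x": 0, "y": 0, "z": -0.05, "ax": 0, "ay": 0, "az": 0, "jaw": 0.8},
    {"x": 0, "y": 0, "z": -0.12, "ax": 0, "ay": 0, "az": 0, "jaw": 0.8},
    {"x": 0, "y": 0, "z": -0.2, "ax": 0, "ay": 0, "az": 0, "jaw": 0.8},
    {"x": 0, "y": 0, "z": -0.3, "ax": 0, "ay": 0, "az": 0, "jaw": 0.8},
    {"x": 0, "y": 0, "z": -0.4, "ax": 0, "ay": 0, "az": 0, "jaw": 0.8},
    {"x": 0, "y": 0, "z": -0.5, "ax": 0, "ay": 0, "az": 0, "jaw": 0.8},
    {"x": 0, "y": 0, "z": -0.6, "ax": 0, "ay": 0, "az": 0, "jaw": 0.8},
    {"x": 0, "y": 0, "z": -0.6, "ax": 0, "ay": 0, "az": 0, "jaw": 0.8},
    {"x": 0, "y": 0, "z": -0.6, "ax": 0, "ay": 0, "az": 0, "jaw": 0.8},
    {"x": 0, "y": 0, "z": -0.6, "ax": 0, "ay": 0, "az": 0, "jaw": 0.8}
  ]
}}

```text
time: 37.9
tool_pos: [539.2, -197.3, 231.1]
tcp_rot: [-3.14, -0.0, 1.134]
contact_force: [0.8, 0.7, -0.6]
grip_width: 82.7
finger_force: 0.0
```

```bash
python3 - <<'E'
from h import *
snap("e"); print(bot.get_obs()["contact_force"].round(1))
a=cv2.imread('pics/e_side.png')[120:240,270:390]; cv2.imwrite('pics/crop5.png',cv2.resize(a,(600,600),interpolation=cv2.INTER_CUBIC))
X=np.load("pics/e_side.npz")["X"][120:240,280:390].reshape(-1,3); P=X[np.hypot(X[:,0]-538,X[:,1]+197)<33]; P=P[P[:,2]<165]
print("rim",np.percentile(P[:,2],[90,95,98]).round(1))
R=P[(P[:,2]>144)]; print(cv2.minEnclosingCircle(R[:,:2].astype(np.float32)))
E
```

```text
[-1.1 -0.1  0.4]
rim [145.4 149.3 152.3]
((538.7599487304688, -196.93479919433594), 31.546756744384766)
```

View pics/crop5.png

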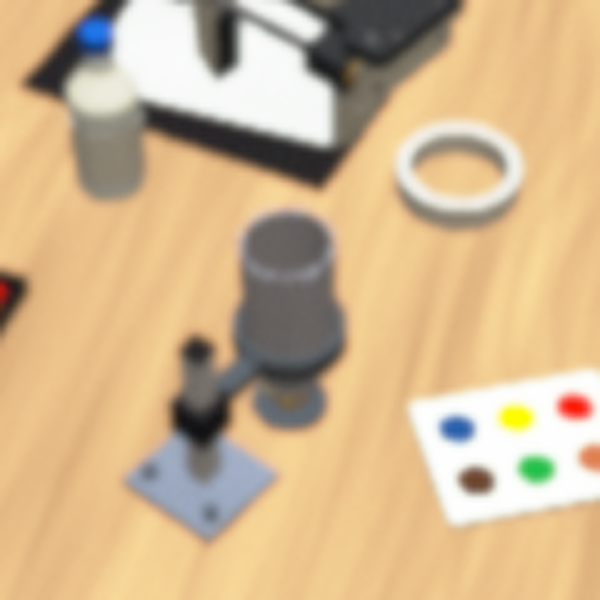

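The pot stands upright in the lowered ring at crop (288,290), its foot on the cap at (290,390), and the gripper is clear above. Rim height (about 150 mm) matches the foot resting on a cap about 21 mm high. Handing in.

```bash
python3 -c "
from plant import bot
print(bot.close_job())"
```

```text
the job is handed in; nothing more can be done
None
```

The pot is nested in the ring and was pressed down until its foot met the rest (about 5 N felt). I then released it upright and handed the job in at about 38 s; the hand-in returned no verdict.

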